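# Load the film roll into the bench dispenser

## Task

Load the roll of sealing film into the dispenser: pick up its spring-loaded spindle, start the sprung pin in the tall cheek's groove, squeeze the spring, and slide the spindle down the grooves of the two cheeks until both pins spring fully home in their sockets, the sprung pin in the tall cheek and the fixed pin in the low one. The cheeks are plastic: do it gently, never forcing them. Let go of the roll and leave the other things on the bench where they are.

Things in the scene. Friction and masses are not known exactly. Their poses are not given: they have to be found in the camera images.
- dispenser: Film dispenser, fixed to the desk: grey base 150 x 200 mm, 14 mm high, steel tear bar 31 mm high along its front (-x). Origin: centre of its underside, z up, y along the roll's axis. On two posts it carries a white carriage: two upright cheeks, 64 mm deep, tall one at +y, low one at -y, inner faces at y = +63 and -63 mm, outer at +76 and -76. Guide grooves and sockets lie at x = 0
- tall_end (a point): point on top of the base straight below the groove floor of the tall cheek (y = +67 mm). The carriage is clamped anywhere in a 24 mm range of height to suit the roll, and its height is NOT reported: the sockets' centres are 58 to 82 mm above the desk (call it H). The tall cheek's top edge is 62 mm above H. It stays put under loads below 100 N
- low_end (a point): the same below the low cheek (y = -67 mm), whose top edge is 22 mm above H. In each inner face a groove, open at the top, 11 mm wide, 4 mm deep, runs straight down to 4 mm below H (pin axis then at H). Its mouth flares to 29 mm width over the top 18 mm (tall) or 12 mm (low cheek). At its foot, centred at H, a 13 x 13 mm socket opens in the groove floor, 5 mm deeper (floors at y = +72 and -72)
- spindle: Loose sprung spindle with a white film roll, 0.15 to 0.3 kg, lying on the desk: roll 54 mm across, 90 mm long, between two grey hexagonal flanges 3 mm thick (62 mm across flats, 72 over corners, 96 mm over both) that stop it rolling. Origin: middle of the roll on its axis, 31 mm up. x: along the axis to the sprung pin. An 8 mm steel pin stands out of each end. 147 mm from tip to tip when free
- sprung_tip (a point): centre of the end of the sprung pin, which stands 23 mm out of the flange at +x when free (71 mm from the spindle's origin) and goes in by at most 16 mm, then is solid. Spring: 1.5 N to start plus 0.6 N per mm: about 3 N when seated, 9.3 N when just short enough to pass between the groove floors (134 mm), 11.1 N at the stop. Moves with the pin
- fixed_tip (a point): centre of the end of the fixed pin, which stands 28 mm out of the flange at -x; 76 mm from the spindle's origin
- tomato_a: red tomato, 62 mm wide, 50 mm high, origin under its centre; leave alone
- tomato_b: red tomato, 58 mm wide, 46 mm high, origin under its centre; leave alone
- tomato_c: red tomato, 60 mm wide, 48 mm high, origin under its centre; leave alone
- petri_dish: open glass dish, 90 mm wide, 15 mm high, origin under its centre; leave alone
- brush: slim brush 180 mm long lying on the desk; leave alone
- forceps: steel forceps 125 mm long lying on the desk; leave alone
Mind the look-alikes: they are no part of the job. What is shaped like the dispenser but blue is not meant.

How it is judged:
At the end, for the whole second after the job is handed in: In the dispenser's frame the sprung pin's tip is at y 70 to 75 mm, the fixed pin's at -70 to -75 mm (within 2 mm of the socket floors, past the groove floors at 67), both within 5 mm of x = 0 and 52 to 86 mm high; spindle level within 4 degrees, at rest (under 0.02 m/s) and let go (y of sprung_tip in the frame of dispenser between 0.07 and 0.075 m and y of fixed_tip in the frame of dispenser between -0.075 and -0.07 m and x of sprung_tip in the frame of dispenser between -0.005 and 0.005 m and x of fixed_tip in the frame of dispenser between -0.005 and 0.005 m and z of sprung_tip in the frame of dispenser between 0.052 and 0.086 m and z of fixed_tip in the frame of dispenser between 0.052 and 0.086 m and angle between spindle's own x axis and vertical between 1.5 and 1.64 rad and linear speed of spindle below 0.02 m/s); the robot touches nothing.
It fails at once if the spindle and its pins bear on the dispenser with more than 20 N (contact force between spindle and dispenser above 20 N).
It fails at once if the robot itself presses on the dispenser with more than 15 N (contact force between any of the arm, the fingers and dispenser above 15 N).
It fails at once if a bystander (tomato, dish, brush or forceps) is shifted by more than 20 mm (distance of any of tomato_a, tomato_b, tomato_c, petri_dish, brush, forceps from where it was at the start of the episode above 0.02 m).
It also fails if it takes over 67 s, if anything falls off the work surface, if the arm or the gripper's body presses on something with over 40 N, if the wrist force passes 120 N, or if a joint passes its speed limit or range.

## Robot

A 6-joint arm with a two-finger parallel gripper is mounted at the origin on the work surface. World frame = base frame: x ahead of the robot, y to its left, z up, the work surface at z = 0. Lengths are in m, angles in rad, forces in N, time in s.
With the tool pointing down it reaches from about 0.325 to 0.875 m from the base axis. Payload 4.4 kg.
Tool frame: the origin (TCP) lies on the centre line of the jaws, within the pads' length; the fingertips stand 22 mm ahead of it and the grasp point (between the pads) lies 3 mm ahead of it; z points along the fingers, y is the line along which they close (so a half turn about z gives the same grasp; the last joint's range is limited). The gripper opens to 85 mm and grips with 20 to 120 N. Pads are 22 mm wide; open, the fingers measure 114 mm over their backs; the gripper's body (76 mm by 85 mm) begins 54 mm behind the grasp point. The pads swing forward as they close: fully open they stand 13 mm farther back than shut.
Start: joints at [-1.353, 0.207, 1.542, -0, 1.393, -0.15], TCP at [0.207, -0.537, 0.253] pointing down, gripper open.
Joint ranges: [-2.73, 2.73], [-0.86, 2.22], [0.23, 2.46], [-1.11, 4.25], [0.08, 2.63], [-2.82, 2.82]. Speed limits (rad/s): [2.79, 2.79, 3.14, 3.14, 3.14, 3.14].

## Interface

Orientations are given as a unit quaternion [w, x, y, z].
In Python, from cell import get_obs, cams, arm gives the robot as it stands.
- The arm moves only by the tool send_rows, never from a script. Its argument "moves" is a list of rows, each an object of numbers: "tx", "ty", "tz": the shift along the tool's x, y, z normalised to -1 to 1, where 1 is 0.1 m; "twist": the turn about the tool's z normalised to -1 to 1, where 1 is 180 degrees. In form: [{"tx": .., "ty": .., "tz": .., "twist": ..}, ...]. A call has 1 to 20 rows; each row is the pose to reach, as a shift and turn from the pose commanded when the call began, along the tool's axes at that moment, turning the shorter way round; what a row does not reach only later rows make up. A row lasts 1/12 s, in which the tool goes at most 41.7 mm and 7.16 degrees, less where a joint would pass 70% of its speed; a pose out of reach is approached as far as the arm can. A call with a number of a shift or a turn outside -1 to 1 is refused whole. A call with a gripper value outside its range is refused whole. "claw" is the finger opening in mm, from 0 to 85.4, set as the call begins (left out, the last holds). The fingers move at their own pace and stop on an object; the grip force is fixed at half the most. Time passes only in rows, so rows that repeat a pose let the fingers close. It gives the time, the measured TCP pose, the force, the opening and the grip force at its end, in the units of the state.
- get_obs(): the state, without advancing time (a new reading comes with each control period).
- cams.snapshot(name): name is "scene" or "side" or "wrist"; returns the picture (420x560x3 uint8, red, green, blue); there is no depth.
- cams.camera_params(name): a dict with "fx", "fy", "cx", "cy" (pixels), "R" (3x3) and "t" (3): a world point X has camera coordinates R X + t; the wrist camera has in their place "tool_from_camera" (4x4, takes a point from camera to tool coordinates, whose origin is the TCP and whose axes are the flange's). Camera axes: x right, y down, z forward; pixel columns grow to the right and rows downward; lengths in m; the calibration is good to about 2 mm. A picture is of the moment at which its call begins: read the wrist's pose just before it. camera_params takes no time and is no camera call.
- arm.job_done(): hands the job in; it is judged then, once.
The state is a dict: "time_s": time; "joint_pos": joint angles; "qvel": joint speeds; "joint_torque": joint torques, N m; "eef_pos": TCP position; "tool_rot": TCP orientation; "ft_force": force on the tool from outside, world axes, zero at the start; "ft_torque": the same for the moment, N m; "grip_width": finger opening in m; "grasp_force": force on a finger pad.
Only numpy, scipy, OpenCV 4.12 (cv2) and the standard library are available. Lean on these libraries where they do the work, as an engineer would, in place of code of your own. Each camera call takes 0.05 s, during which the arm holds its last target. There are 200 camera calls.

## Working session

There is one attempt and no reset: what is moved stays moved. The work goes in short steps, Python scripts to look and compute and a tool call to move; the robot and the scene stay as the last step left them, time stands still between calls to the robot, and variables do not carry over. Pictures are saved under pics/ and viewed, at most 10 in all, crops included, and the job is handed in when it is done.

Besides the shell and the picture viewer there is one more tool, called after "Call:" as name([rows], argument=value, ...), one row to a line, values as JSON. send_rows: Moves the arm, as the interface text tells. Scaled input: -1 to 1 covers 0.1 m each way for a shift and 180 degrees each way for a turn. Its arguments: {"type":"object","properties":{"moves":{"type":"array"},"claw":{"type":"number"}},"required":["moves"]}

```bash
mkdir -p pics; ls
python3 - <<'E'
from cell import get_obs,cams,arm
import cv2,numpy as np
np.set_printoptions(precision=4,suppress=True)
o=get_obs();print({k:np.round(v,4).tolist() for k,v in o.items()})
ims=[]
for n in("scene","side","wrist"):
    im=cams.snapshot(n);cv2.imwrite(f"pics/{n}0.png",im[:,:,::-1]);print(n,cams.camera_params(n))
E
```

```text
pics
{'time_s': 0.0, 'joint_pos': [-1.3535, 0.2074, 1.5429, -0.0, 1.3935, -0.1505], 'qvel': [-0.001, -0.0015, -0.0012, -0.0008, 0.0009, 0.0001], 'joint_torque': [-0.0005, -38.303, -29.1595, -0.0002, 0.0105, -0.0], 'eef_pos': [0.2066, -0.5359, 0.2521], 'tool_rot': [-0.0011, 0.9831, 0.1829, -0.0], 'ft_force': [0.5328, -0.3789, -0.5247], 'ft_torque': [0.0053, 0.0458, 0.07], 'grasp_force': 0.0, 'grip_width': 0.0856}
scene {'fx': 410.84063544352426, 'fy': 410.84063544352426, 'cx': 277.68245172259844, 'cy': 209.34404796451523, 'R': array([[-0.4105,  0.9117,  0.0172],
       [ 0.7336,  0.3414, -0.5876],
       [-0.5416, -0.2285, -0.809 ]]), 't': array([ 0.1694, -0.37  ,  1.6236])}
side {'fx': 446.0010862488079, 'fy': 446.0010862488079, 'cx': 276.45801850560014, 'cy': 214.55487146070098, 'R': array([[ 0.9827, -0.1846,  0.0155],
       [-0.1092, -0.6447, -0.7566],
       [ 0.1497,  0.7418, -0.6537]]), 't': array([-0.5193,  0.1449,  1.0769])}
wrist {'fx': 342.53967389644424, 'fy': 342.53967389644424, 'cx': 275.76759264948, 'cy': 208.01759119787675, 'tool_from_camera': array([[ 0.0002, -0.95  , -0.3122,  0.0815],
       [ 1.    ,  0.0001,  0.0004,  0.0002],
       [-0.0004, -0.3122,  0.95  , -0.1192],
       [ 0.    ,  0.    ,  0.    ,  1.    ]])}
```

View pics/scene0.png

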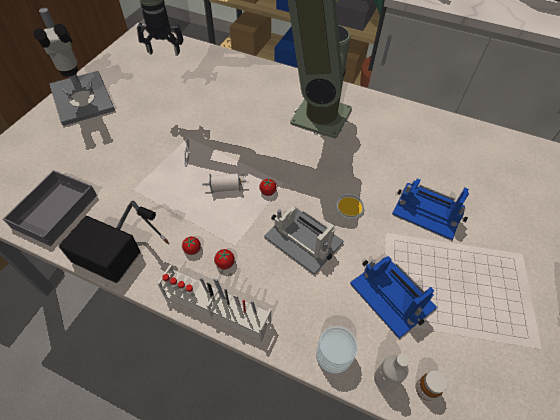

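View pics/side0.png

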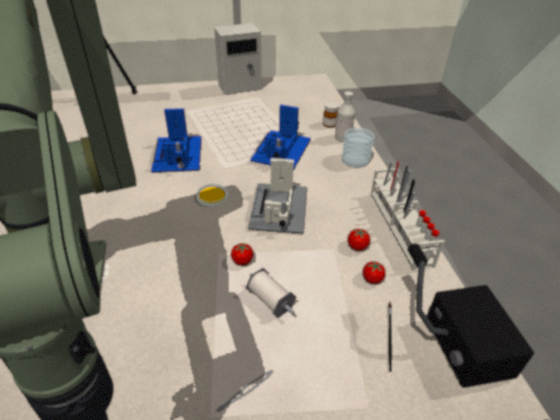

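Candidates: the grey dispenser is at scene (304,238) and side (279,205). The blue ones at scene (432,205) and (395,295) are look-alikes. The only spindle is at scene (226,184) and side (270,291). Next I'll check both in a close crop.

```bash
cat > h.py <<'E'
import numpy as np,cv2
from cell import get_obs,cams,arm
from scipy.spatial.transform import Rotation as Ro
np.set_printoptions(precision=4,suppress=True)
def cam(n,o=None):
    p=cams.camera_params(n);K=np.array([[p['fx'],0,p['cx']],[0,p['fy'],p['cy']],[0,0,1]])
    if n!='wrist': return K,p['R'],p['t']
    q=np.array(o['tool_rot']);T=np.eye(4);T[:3,:3]=Ro.from_quat(q[[1,2,3,0]]).as_matrix();T[:3,3]=o['eef_pos']
    M=np.linalg.inv(T@p['tool_from_camera']);return K,M[:3,:3],M[:3,3]
def ray(c,uv):
    K,R,t=c;return -R.T@t,R.T@np.linalg.inv(K)@[*uv,1]
def onz(c,uv,z):
    o,d=ray(c,uv);return o+d*(z-o[2])/d[2]
def proj(c,X):
    K,R,t=c;p=K@(R@np.asarray(X)+t);return p[:2]/p[2]
def tri(*cu):
    A=0;b=0
    for c,uv in cu:
        o,d=ray(c,uv);d/=np.linalg.norm(d);P=np.eye(3)-np.outer(d,d);A=A+P;b=b+P@o
    return np.linalg.solve(A,b)
E
python3 - <<'E'
from h import *
s=cv2.imread('pics/scene0.png');d=cv2.imread('pics/side0.png')
f=lambda im,x,y,w,h,k:cv2.resize(im[y:y+h,x:x+w],None,fx=k,fy=k,interpolation=cv2.INTER_CUBIC)
a=np.hstack([f(s,190,155,80,60,5),f(s,258,190,95,85,5)[:300]*0+0]) if 0 else None
W=np.vstack([np.hstack([f(s,195,155,80,60,5),f(d,235,255,80,60,5)]),np.hstack([f(s,260,200,100,75,4),f(d,235,150,100,75,4)])])
cv2.imwrite('pics/crop1.png',W)
c1=cam('scene');c2=cam('side')
print('spindle',onz(c1,(226,184),.031),onz(c2,(270,291),.031),'disp',onz(c1,(304,240),.014),onz(c2,(279,210),.014))
E
```

```text
spindle [ 0.4867 -0.1563  0.031 ] [ 0.4827 -0.1616  0.031 ] disp [0.5701 0.1597 0.014 ] [0.5605 0.1333 0.014 ]
```

View pics/crop1.png

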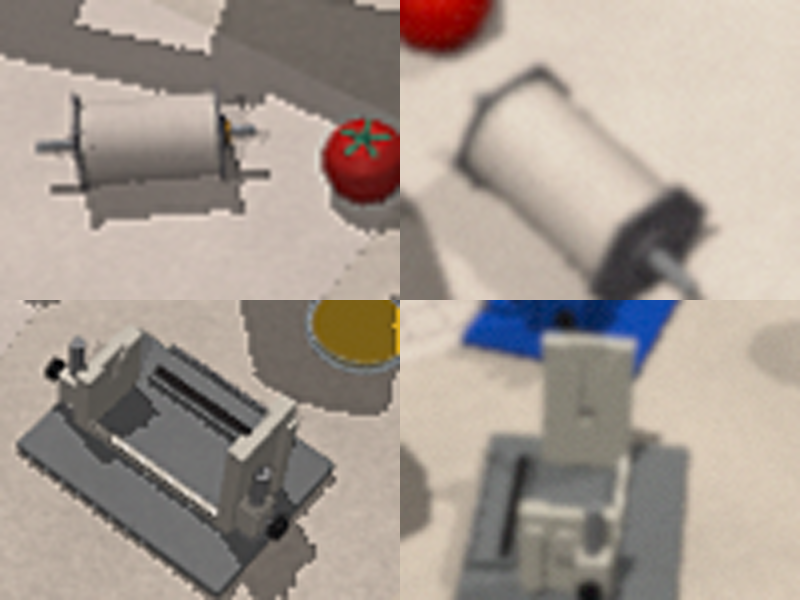

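The crop confirms the choice. The spindle's right end in the scene view (crop 240,130) has an orange collar and the shorter pin, so it is probably the sprung end. It points roughly to +y. The dispenser's tall cheek is on the right in the scene and far away in the side view, so also +y. I'll bring the wrist camera over the spindle.

Call:
send_rows([
  {"tx":0.33,"ty":-0.21},
  {"tx":0.66,"ty":-0.42},
  {"tx":1,"ty":-0.63},
  {"tx":1,"ty":-0.63},
], claw=85)

```text
invalid input
```

Call:
send_rows([
  {"tx":0.33,"ty":-0.21},
  {"tx":0.66,"ty":-0.42},
  {"tx":1,"ty":-0.63},
  {"tx":1,"ty":-0.63},
])

```text
invalid input
```

Call:
send_rows([
  {"tx":0.33,"ty":-0.21},
  {"tx":0.66,"ty":-0.42},
  {"tx":1,"ty":-0.63},
  {"tx":1,"ty":-0.63},
])

```text
invalid input
```

Call:
send_rows([
  {"tx":0.33,"ty":-0.21},
  {"tx":0.66,"ty":-0.42},
  {"tx":1,"ty":-0.63},
  {"tx":1,"ty":-0.63},
  {"tx":1,"ty":-0.63},
])

```text
invalid input
```

Run:
```python
from h import *
import pickle
o=get_obs();im=cams.snapshot('wrist');cv2.imwrite('pics/w1.png',im[:,:,::-1]);pickle.dump(o,open('w1.pkl','wb'));print(o['eef_pos'],o['tool_rot'],o['time_s'])
```

```text
[ 0.2066 -0.536   0.2523] [-0.0009  0.9831  0.1828 -0.    ] 0.15
```

View pics/w1.png

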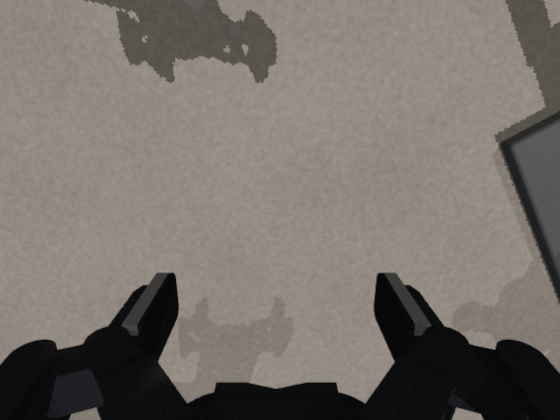

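The arm did not move: the wrist picture shows bare desk, with the fingers at the bottom near (165,300) and (385,300). The rows probably need all four keys.

Call:
send_rows([
  {"tx":0.33,"ty":-0.21,"tz":0,"twist":0},
  {"tx":0.66,"ty":-0.42,"tz":0,"twist":0},
  {"tx":1,"ty":-0.63,"tz":0,"twist":0},
  {"tx":1,"ty":-0.63,"tz":0,"twist":0},
], claw=85)

```text
time_s: 0.53
eef_pos: [0.2806, -0.4364, 0.2526]
tool_rot: [-0.002, 0.983, 0.186, 0.001]
ft_force: [0.7, 0.1, -0.5]
grip_width: 0.085
grasp_force: 0.0
```

Call:
send_rows([
  {"tx":0.33,"ty":-0.21,"tz":0,"twist":0},
  {"tx":0.66,"ty":-0.42,"tz":0,"twist":0},
  {"tx":1,"ty":-0.63,"tz":0,"twist":0},
  {"tx":1,"ty":-0.63,"tz":0,"twist":0},
])

```text
time_s: 0.87
eef_pos: [0.351, -0.342, 0.253]
tool_rot: [-0.002, 0.983, 0.186, 0.001]
ft_force: [-0.2, 0.5, -0.2]
grip_width: 0.0848
grasp_force: 0.0
```

Call:
send_rows([
  {"tx":0.33,"ty":-0.21,"tz":0,"twist":0},
  {"tx":0.66,"ty":-0.42,"tz":0,"twist":0},
  {"tx":1,"ty":-0.63,"tz":0,"twist":0},
  {"tx":1,"ty":-0.63,"tz":0,"twist":0},
  {"tx":1,"ty":-0.63,"tz":0,"twist":0},
  {"tx":1,"ty":-0.63,"tz":0,"twist":0},
])

```text
time_s: 1.37
eef_pos: [0.4185, -0.2528, 0.2532]
tool_rot: [0.0, 0.983, 0.183, -0.0]
ft_force: [0.4, 0.3, 0.1]
grip_width: 0.0848
grasp_force: 0.0
```

Run:
```python
from h import *
import pickle
o=get_obs();im=cams.snapshot('wrist');cv2.imwrite('pics/w2.png',im[:,:,::-1]);pickle.dump(o,open('w2.pkl','wb'));print(o['eef_pos'],o['tool_rot'],o['time_s'])
```

```text
[ 0.4185 -0.2528  0.2532] [ 0.0002  0.9831  0.1832 -0.0004] 1.3667
```

View pics/w2.png

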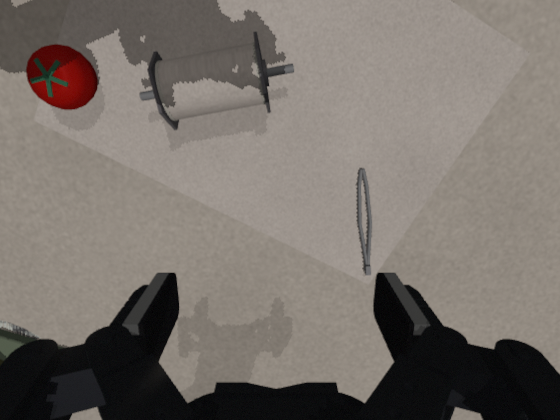

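Spindle in wrist view: left tip at (141,96), right tip at (294,69), left flange around (160,90), right flange around (263,72). The tomato sits to the left at (62,77), which is the +y side.

Run:
```python
from h import *
import pickle
o=pickle.load(open('w2.pkl','rb'));c=cam('wrist',o)
L=onz(c,(141,95.5),.031);R=onz(c,(294,69),.031);print(L,R,np.linalg.norm(L-R))
s=cam('scene')
S=onz(s,(248.3,181),.031);T=onz(s,(202.3,184.2),.031);print(S,T,np.linalg.norm(S-T))
d=(L-R)/np.linalg.norm(L-R)
# scene/wrist flange edges: silhouettes of roll corners
for n,uv in dict(Ltop=(151,54),Lbot=(176,129),Rtop=(256,33),Rbot=(269,111)).items():
    for z in(0.0,.031,.062): 
        P=onz(c,uv,z);print(n,z,P,'along',(P-R)@d)
print('yaw deg',np.degrees(np.arctan2(d[1],d[0])),'mid',(L+R)/2,'tomato',onz(c,(62,77),.02))
M=cv2.resize(cv2.imread('pics/w2.png')[20:150,120:320],None,fx=4,fy=4,interpolation=cv2.INTER_CUBIC);cv2.imwrite('pics/c2.png',M)
```

```text
[ 0.4485 -0.105   0.031 ] [ 0.5223 -0.2313  0.031 ] 0.14628295715664477
[ 0.4436 -0.0949  0.031 ] [ 0.5208 -0.2273  0.031 ] 0.15325228502116897
Ltop 0.0 [ 0.4863 -0.0938  0.    ] along 0.13683407377390105
Ltop 0.031 [ 0.487  -0.1047  0.031 ] along 0.12715271340855577
Ltop 0.062 [ 0.4877 -0.1155  0.062 ] along 0.11747135304321049
Lbot 0.0 [ 0.4246 -0.1372  0.    ] along 0.13047348138944118
Lbot 0.031 [ 0.4305 -0.1444  0.031 ] along 0.12132172559038207
Lbot 0.062 [ 0.4363 -0.1516  0.062 ] along 0.11216996979132296
Rtop 0.0 [ 0.5417 -0.185   0.    ] along 0.03020150627608434
Rtop 0.031 [ 0.5378 -0.1882  0.031 ] along 0.029398736338831565
Rtop 0.062 [ 0.5339 -0.1914  0.062 ] along 0.02859596640157874
Rbot 0.0 [ 0.4775 -0.2229  0.    ] along 0.029798222235656185
Rbot 0.031 [ 0.4789 -0.223   0.031 ] along 0.029029031099938124
Rbot 0.062 [ 0.4804 -0.223   0.062 ] along 0.028259839964220036
yaw deg 120.29114820126279 mid [ 0.4854 -0.1681  0.031 ] tomato [ 0.4361 -0.0262  0.02  ]
```

View pics/c2.png

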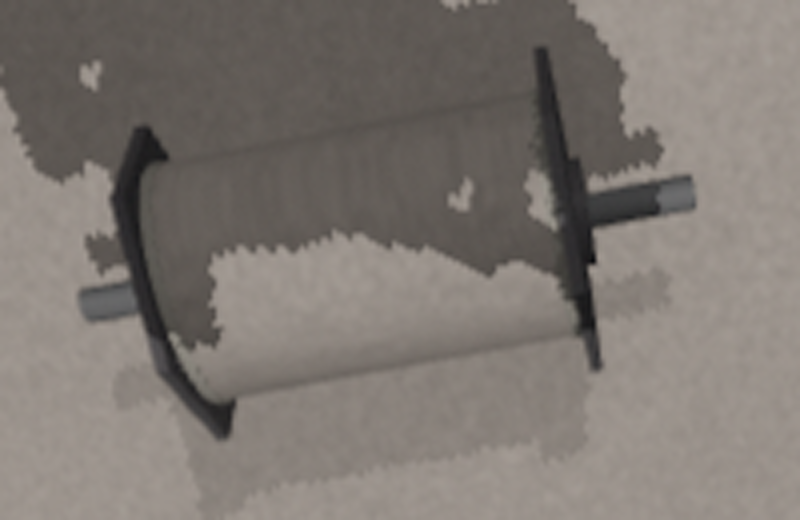

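The right outer face is 28.5 mm from the right tip, so that is the fixed pin and the left (+y) pin is sprung. The spindle origin is about (0.484, -0.166) with its x axis at 120.3°. Next I'll look at the dispenser from above.

Call:
send_rows([
  {"tx":0.31,"ty":-0.33,"tz":0,"twist":0},
  {"tx":0.62,"ty":-0.66,"tz":0,"twist":0},
  {"tx":0.93,"ty":-1,"tz":0,"twist":0},
  {"tx":0.93,"ty":-1,"tz":0,"twist":0},
])

```text
time_s: 1.75
eef_pos: [0.4701, -0.1232, 0.2533]
tool_rot: [-0.001, 0.983, 0.183, 0.001]
ft_force: [0.1, 0.2, -0.3]
grip_width: 0.0851
grasp_force: 0.0
```

Call:
send_rows([
  {"tx":0.31,"ty":-0.33,"tz":0,"twist":0},
  {"tx":0.62,"ty":-0.66,"tz":0,"twist":0},
  {"tx":0.93,"ty":-1,"tz":0,"twist":0},
  {"tx":0.93,"ty":-1,"tz":0,"twist":0},
  {"tx":0.93,"ty":-1,"tz":0,"twist":0},
  {"tx":0.93,"ty":-1,"tz":0,"twist":0},
])

```text
time_s: 2.25
eef_pos: [0.5203, -0.0001, 0.253]
tool_rot: [0.0, 0.983, 0.183, -0.0]
ft_force: [-0.2, -0.2, -0.3]
grip_width: 0.0849
grasp_force: 0.0
```

Run:
```python
from h import *
import pickle
o=get_obs();im=cams.snapshot('wrist');cv2.imwrite('pics/w3.png',im[:,:,::-1]);pickle.dump(o,open('w3.pkl','wb'));print(o['eef_pos'],o['tool_rot'],o['time_s'])
```

```text
[ 0.5203 -0.0001  0.253 ] [ 0.0005  0.9832  0.1828 -0.0005] 2.25
```

Call:
send_rows([
  {"tx":0.31,"ty":-0.33,"tz":0,"twist":0},
  {"tx":0.62,"ty":-0.66,"tz":0,"twist":0},
  {"tx":0.93,"ty":-1,"tz":0,"twist":0},
  {"tx":0.93,"ty":-1,"tz":0,"twist":0},
  {"tx":0.93,"ty":-1,"tz":0,"twist":0},
  {"tx":0.93,"ty":-1,"tz":0,"twist":0},
])

```text
time_s: 2.8
eef_pos: [0.5711, 0.1262, 0.2529]
tool_rot: [0.001, 0.983, 0.182, -0.001]
ft_force: [-0.0, -0.7, 0.4]
grip_width: 0.0849
grasp_force: 0.0
```

Run:
```python
from h import *
import pickle
o=get_obs();im=cams.snapshot('wrist');cv2.imwrite('pics/w4.png',im[:,:,::-1]);pickle.dump(o,open('w4.pkl','wb'));print(o['eef_pos'],o['tool_rot'],o['time_s'])
a=cv2.imread('pics/w3.png');b=cv2.imread('pics/w4.png')
d=cv2.resize(np.hstack([a,b]),(800,300));cv2.imwrite('pics/w34.png',d)
```

```text
[0.5711 0.1262 0.2529] [ 0.0006  0.9832  0.1824 -0.0006] 2.8
```

View pics/w34.png

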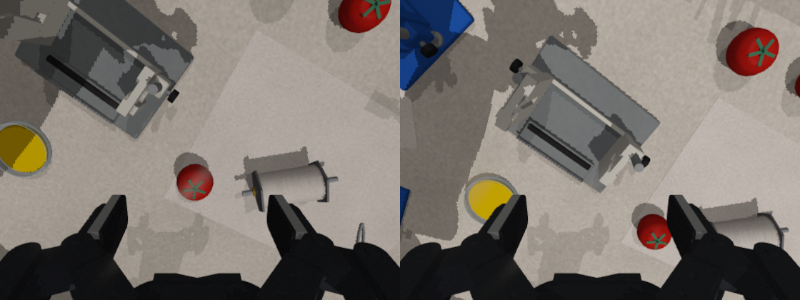

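w3 and w4 show the dispenser with its tall cheek at (515,95) in the right half, the low cheek at (620,170), and the tear-bar slit. The petri dish is beside it at (490,198).

Run:
```python
from h import *
b=cv2.imread('pics/w4.png');cv2.imwrite('pics/c4.png',cv2.resize(b[45:275,125:375],None,fx=2.6,fy=2.6,interpolation=cv2.INTER_CUBIC))
```

```text
(no output)
```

View pics/c4.png

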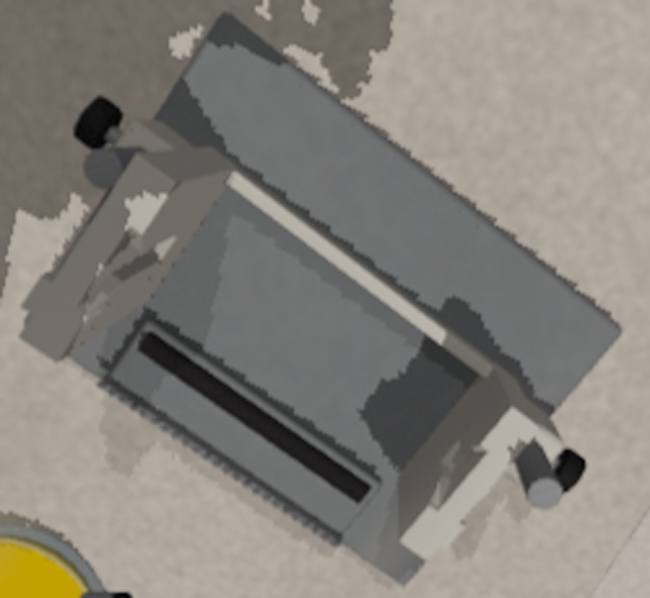

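```bash
cat > d.py <<'E'
from h import *
import pickle
o=pickle.load(open('w4.pkl','rb'));c=cam('wrist',o)
px=lambda x,y:(125+x/2.6,45+y/2.6)
A=onz(c,px(228,12),.014);B=onz(c,px(622,330),.014);C=onz(c,px(408,583),.014)
e=(A-B)/np.linalg.norm(A-B)
ex=np.array([e[1],-e[0],0])
ctr=(A+C)/2
yaw=np.arctan2(e[1],e[0])
def W(x,y,z): return np.array([ctr[0],ctr[1],0])+ex*x+e*y+[0,0,z]
E
python3 - <<'E'
from d import *
print(A,B,C,np.linalg.norm(A-B),np.linalg.norm(B-C),(B-C)@e,'y-axis deg',np.degrees(yaw),'ctr',ctr)
s=cam('scene');d=cam('side')
for H in(.058,.07,.082):
    print('H',H)
    for nm,y0,y1,t in(('tall',63,76,62),('low',-63,-76,22)):
        for x in(32,-32):
            for y in(y0,y1):
                P=W(x/1e3,y/1e3,H+t/1e3);u=proj(c,P);print(nm,x,y,'w4crop',(u-[125,45])*2.6,'scene',proj(s,P),'sidecrop',(proj(d,P)-[235,150])*4+[400,300])
E
```

```text
[0.6643 0.2259 0.014 ] [0.6087 0.0391 0.014 ] [0.4694 0.0787 0.014 ] 0.19481403457815588 0.14481014020329364 0.0018010101575297419 y-axis deg 73.42331731960657 ctr [0.5668 0.1523 0.014 ]
H 0.058
tall 32 63 w4crop [184.1002 177.9595] scene [315.0777 238.1911] sidecrop [637.3932 350.9065]
tall 32 76 w4crop [143.8251 147.5453] scene [318.7764 240.8234] sidecrop [638.7492 340.5008]
tall -32 63 w4crop [ 62.5446 358.618 ] scene [328.7694 223.9315] sidecrop [546.0067 344.3679]
tall -32 76 w4crop [ 23.5741 331.8441] scene [332.4332 226.4393] sidecrop [548.071  334.0494]
low 32 -63 w4crop [517.4468 404.2756] scene [280.475  221.5459] sidecrop [620.8306 509.1823]
low 32 -76 w4crop [546.2225 426.2123] scene [277.1806 219.1698] sidecrop [619.2319 521.7126]
low -32 -63 w4crop [402.9815 538.7757] scene [294.1012 208.5738] sidecrop [524.1628 501.6749]
low -32 -76 w4crop [431.2319 558.5994] scene [290.8302 206.3026] sidecrop [521.7588 514.0953]
H 0.07
tall 32 63 w4crop [173.9371 180.3308] scene [315.4717 235.8895] sidecrop [638.1172 336.4596]
tall 32 76 w4crop [131.5495 148.4307] scene [319.2038 238
[... 653 characters left out ...]
5.8725 233.5483] sidecrop [638.8504 321.8278]
tall 32 76 w4crop [117.9897 149.4089] scene [319.6387 236.2061] sidecrop [640.2121 311.5206]
tall -32 63 w4crop [ 30.8749 380.7003] scene [329.7742 219.1659] sidecrop [546.2934 315.309 ]
tall -32 76 w4crop [-12.2343 351.552 ] scene [333.504  221.6959] sidecrop [548.3816 305.0895]
low 32 -63 w4crop [527.66   426.4174] scene [280.6608 216.9408] sidecrop [622.1499 480.5203]
low 32 -76 w4crop [558.6465 449.9136] scene [277.3129 214.5452] sidecrop [620.5406 492.9771]
low -32 -63 w4crop [403.9111 570.0123] scene [294.4966 203.8732] sidecrop [524.1714 473.0191]
low -32 -76 w4crop [434.2931 591.0778] scene [291.173  201.5848] sidecrop [521.7347 485.3649]
```

Run:
```python
from d import *
s=cam('scene')
P=[onz(s,u,z) for u,z in(((264.5,235.5),.014),((315,272.5),.014),((343.3,241),.014))]
print(*P);v=P[1]-P[0];print(np.linalg.norm(v),np.degrees(np.arctan2(v[1],v[0])),'ctr',(P[0]+P[2])/2)
# same known points triangulated w4+scene: cheek tops; low inner -x corner & tall inner/outer
for n,xy in dict(T_in_f=(65,357),T_out_f=(24,333),L_in_b=(517,407),L_in_f=(403,539)).items():
    for H in(.058,.062):
        z=H+(.062 if n[0]=='T' else .022);Q=onz(c,px(*xy),z)-[*ctr[:2],0];print(n,H,Q@ex*1e3,Q@e*1e3)
for n,w in(('slit',0),):pass
w=cam('wrist',get_obs());print(get_obs()['joint_pos'])
```

```text
[0.6065 0.0422 0.014 ] [0.66   0.2309 0.014 ] [0.5224 0.2712 0.014 ]
0.1961230848403092 74.17012213312094 ctr [0.5645 0.1567 0.014 ]
T_in_f 0.058 -31.14761963318055 62.6853539994064
T_in_f 0.062 -29.44146210943801 62.101702708699584
T_out_f 0.058 -32.22071424763017 75.73069006549214
T_out_f 0.062 -30.49752431953694 74.93998020252457
L_in_b 0.058 31.158261570418603 -63.509207691671534
L_in_b 0.062 31.77724012853959 -62.28429142146424
L_in_f 0.058 -32.06623580360501 -63.05986793485553
L_in_f 0.062 -30.581205254664525 -61.84110674072013
[ 0.0694  0.2278  1.5166 -0.0012  1.3983  1.2746]
```

The dispenser centre is (0.567, 0.152) with its y axis at 73.5° and H ≈ 58 to 60 mm. Now back to the spindle, turning the tool so its x axis lies along the spindle.

Call:
send_rows([
  {"tx":-0.3,"ty":0.33,"tz":0,"twist":0},
  {"tx":-0.6,"ty":0.66,"tz":0,"twist":0},
  {"tx":-0.9,"ty":1,"tz":0,"twist":0},
  {"tx":-0.9,"ty":1,"tz":0,"twist":0},
])

```text
time_s: 3.18
eef_pos: [0.5204, -0.0041, 0.2531]
tool_rot: [0.001, 0.984, 0.179, -0.001]
ft_force: [-1.1, -0.2, -0.4]
grip_width: 0.0849
grasp_force: 0.0
```

Call:
send_rows([
  {"tx":-0.3,"ty":0.33,"tz":0,"twist":0},
  {"tx":-0.6,"ty":0.66,"tz":0,"twist":0},
  {"tx":-0.9,"ty":1,"tz":0,"twist":0},
  {"tx":-0.9,"ty":1,"tz":0,"twist":0},
])

```text
time_s: 3.52
eef_pos: [0.4723, -0.1293, 0.2535]
tool_rot: [0.001, 0.984, 0.179, -0.001]
ft_force: [0.9, -0.7, -0.0]
grip_width: 0.0851
grasp_force: 0.0
```

Call:
send_rows([
  {"tx":-0.06,"ty":0.41,"tz":0.3,"twist":-0.2},
  {"tx":-0.06,"ty":0.41,"tz":0.5,"twist":-0.4},
  {"tx":-0.06,"ty":0.41,"tz":0.8,"twist":-0.551},
  {"tx":-0.06,"ty":0.41,"tz":0.8,"twist":-0.551},
  {"tx":-0.06,"ty":0.41,"tz":0.8,"twist":-0.551},
  {"tx":-0.06,"ty":0.41,"tz":0.8,"twist":-0.551},
  {"tx":-0.06,"ty":0.41,"tz":0.8,"twist":-0.551},
  {"tx":-0.06,"ty":0.41,"tz":0.8,"twist":-0.551},
  {"tx":-0.06,"ty":0.41,"tz":0.8,"twist":-0.551},
  {"tx":-0.06,"ty":0.41,"tz":0.8,"twist":-0.551},
  {"tx":-0.06,"ty":0.41,"tz":0.8,"twist":-0.551},
  {"tx":-0.06,"ty":0.41,"tz":0.8,"twist":-0.551},
  {"tx":-0.06,"ty":0.41,"tz":0.8,"twist":-0.551},
  {"tx":-0.06,"ty":0.41,"tz":0.8,"twist":-0.551},
  {"tx":-0.06,"ty":0.41,"tz":0.8,"twist":-0.551},
  {"tx":-0.06,"ty":0.41,"tz":0.8,"twist":-0.551},
  {"tx":-0.06,"ty":0.41,"tz":0.8,"twist":-0.551},
])

```text
time_s: 4.93
eef_pos: [0.4839, -0.1643, 0.1734]
tool_rot: [0.0, 0.5, 0.866, 0.0]
ft_force: [-0.9, 0.4, -0.4]
grip_width: 0.085
grasp_force: 0.0
```

Run:
```python
from h import *
import pickle
o=get_obs();im=cams.snapshot('wrist');cv2.imwrite('pics/w5.png',im[:,:,::-1]);pickle.dump(o,open('w5.pkl','wb'));print(o['eef_pos'],o['tool_rot'],o['time_s'],o['ft_force'])
q=np.array(o['tool_rot']);print(np.degrees(2*np.arctan2(q[2],q[1])))
```

```text
[ 0.4839 -0.1643  0.1734] [0.     0.4996 0.8663 0.    ] 4.9333 [-0.9105  0.3638 -0.3941]
120.05831686480016
```

View pics/w5.png

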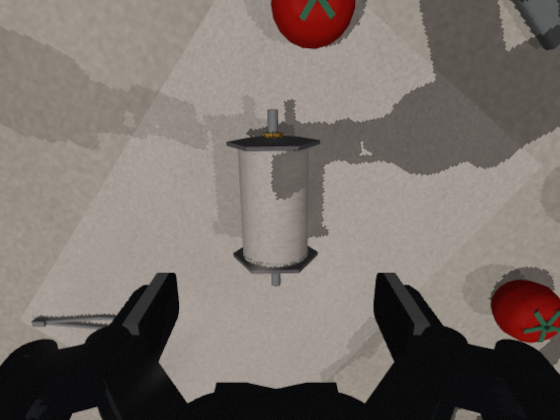

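The spindle is centred between the fingers, with the sprung tip (orange collar) at (272.5,110) and the fixed tip at (276.5,286).

Run:
```python
from h import *
import pickle
o=pickle.load(open('w5.pkl','rb'));c=cam('wrist',o)
S=onz(c,(272.5,109),.034);F=onz(c,(276.5,285.5),.031);d=S-F;d[2]=0;print(S,F,np.linalg.norm(d));d/=np.linalg.norm(d)
O=F+.076*d;R=np.array([[.5,.866],[.866,-.5]])
th=np.radians(120.06);X=np.array([np.cos(th),np.sin(th)]);Y=np.array([np.sin(th),-np.cos(th)])
D=(O-o['eef_pos'])[:2];print('origin',O,'tool xy',D@X,D@Y,'axis rel deg',np.degrees(np.arctan2(d[1],d[0]))-120.06)
```

```text
[ 0.4478 -0.104   0.034 ] [ 0.5243 -0.2301  0.031 ] 0.14753392015955547
origin [ 0.4849 -0.1651  0.031 ] tool xy -0.0012432893227004508 0.0003773718196285977 axis rel deg 1.1781326419647655
```

Call:
send_rows([
  {"tx":-0.012,"ty":0.004,"tz":0.3,"twist":-0.0065},
  {"tx":-0.012,"ty":0.004,"tz":0.6,"twist":-0.0065},
  {"tx":-0.012,"ty":0.004,"tz":0.9,"twist":-0.0065},
  {"tx":-0.012,"ty":0.004,"tz":0.9,"twist":-0.0065},
  {"tx":-0.012,"ty":0.004,"tz":0.9,"twist":-0.0065},
])

```text
time_s: 5.4
eef_pos: [0.4836, -0.1639, 0.0818]
tool_rot: [-0.002, 0.49, 0.872, -0.0]
ft_force: [-0.6, -0.7, 0.1]
grip_width: 0.0848
grasp_force: 0.0
```

Call:
send_rows([
  {"tx":0,"ty":0,"tz":0.15,"twist":0},
  {"tx":0,"ty":0,"tz":0.3,"twist":0},
  {"tx":0,"ty":0,"tz":0.42,"twist":0},
  {"tx":0,"ty":0,"tz":0.52,"twist":0},
  {"tx":0,"ty":0,"tz":0.52,"twist":0},
  {"tx":0,"ty":0,"tz":0.52,"twist":0},
])

```text
time_s: 5.9
eef_pos: [0.4854, -0.1648, 0.0316]
tool_rot: [0.0, 0.489, 0.872, 0.0]
ft_force: [0.4, -0.9, -0.2]
grip_width: 0.0849
grasp_force: 0.0
```

Call:
send_rows([
  {"tx":0,"ty":0,"tz":0,"twist":0},
  {"tx":0,"ty":0,"tz":0,"twist":0},
  {"tx":0,"ty":0,"tz":0,"twist":0},
  {"tx":0,"ty":0,"tz":0,"twist":0},
  {"tx":0,"ty":0,"tz":0,"twist":0},
  {"tx":0,"ty":0,"tz":0,"twist":0},
  {"tx":0,"ty":0,"tz":0,"twist":0},
  {"tx":0,"ty":0,"tz":0,"twist":0},
  {"tx":0,"ty":0,"tz":0,"twist":0},
  {"tx":0,"ty":0,"tz":0,"twist":0},
], claw=40)

```text
time_s: 6.73
eef_pos: [0.486, -0.1652, 0.0325]
tool_rot: [0.001, 0.489, 0.872, -0.0]
ft_force: [-1.7, -0.9, 6.3]
grip_width: 0.0524
grasp_force: 62.2
```

Call:
send_rows([
  {"tx":0,"ty":0,"tz":-0.2,"twist":0},
  {"tx":0,"ty":0,"tz":-0.5,"twist":0},
  {"tx":0,"ty":0,"tz":-0.8,"twist":0},
  {"tx":0,"ty":0,"tz":-1,"twist":0},
  {"tx":0,"ty":0,"tz":-1,"twist":0},
])

```text
time_s: 7.15
eef_pos: [0.4885, -0.1663, 0.136]
tool_rot: [0.005, 0.489, 0.872, 0.0]
ft_force: [1.2, -0.9, -2.1]
grip_width: 0.0525
grasp_force: 64.3
```

Call:
send_rows([
  {"tx":0.2,"ty":0.2,"tz":-0.2,"twist":0},
  {"tx":0.4,"ty":0.4,"tz":-0.4,"twist":0},
  {"tx":0.6,"ty":0.6,"tz":-0.6,"twist":0},
  {"tx":0.72,"ty":0.73,"tz":-0.7,"twist":0},
  {"tx":0.72,"ty":0.73,"tz":-0.7,"twist":0},
])

```text
time_s: 7.57
eef_pos: [0.5115, -0.0622, 0.2024]
tool_rot: [0.001, 0.488, 0.873, 0.001]
ft_force: [0.0, -0.9, -2.7]
grip_width: 0.0522
grasp_force: 64.5
```

Call:
send_rows([
  {"tx":0.2,"ty":0.2,"tz":0,"twist":0},
  {"tx":0.4,"ty":0.4,"tz":0,"twist":0},
  {"tx":0.6,"ty":0.6,"tz":0,"twist":0},
  {"tx":0.72,"ty":0.73,"tz":0,"twist":0},
  {"tx":0.72,"ty":0.73,"tz":0,"twist":0},
])

```text
time_s: 7.98
eef_pos: [0.5339, 0.037, 0.1986]
tool_rot: [-0.002, 0.488, 0.873, -0.0]
ft_force: [-0.4, 0.0, -3.4]
grip_width: 0.0525
grasp_force: 64.4
```

Call:
send_rows([
  {"tx":0.2,"ty":0.2,"tz":0,"twist":0.04},
  {"tx":0.4,"ty":0.4,"tz":0,"twist":0.08},
  {"tx":0.6,"ty":0.6,"tz":0,"twist":0.12},
  {"tx":0.72,"ty":0.73,"tz":0,"twist":0.16},
  {"tx":0.72,"ty":0.73,"tz":0,"twist":0.2},
  {"tx":0.72,"ty":0.73,"tz":0,"twist":0.24},
  {"tx":0.72,"ty":0.73,"tz":0,"twist":0.266},
  {"tx":0.72,"ty":0.73,"tz":0,"twist":0.266},
  {"tx":0.72,"ty":0.73,"tz":0,"twist":0.266},
  {"tx":0.72,"ty":0.73,"tz":0,"twist":0.266},
])

```text
time_s: 8.82
eef_pos: [0.559, 0.133, 0.2]
tool_rot: [-0.0, 0.801, 0.599, -0.001]
ft_force: [0.3, -0.5, -3.3]
grip_width: 0.0526
grasp_force: 64.4
```

Run:
```python
from h import *
import pickle
o=get_obs();im=cams.snapshot('wrist');cv2.imwrite('pics/w6.png',im[:,:,::-1]);pickle.dump(o,open('w6.pkl','wb'));print(o['eef_pos'],o['tool_rot'],o['time_s'],o['ft_force'])
q=np.array(o['tool_rot']);print(np.degrees(2*np.arctan2(q[2],q[1])))
```

```text
[0.559 0.133 0.2  ] [-0.0004  0.8007  0.599  -0.001 ] 8.8167 [ 0.2832 -0.5336 -3.3453]
73.6031189242611
```

View pics/w6.png

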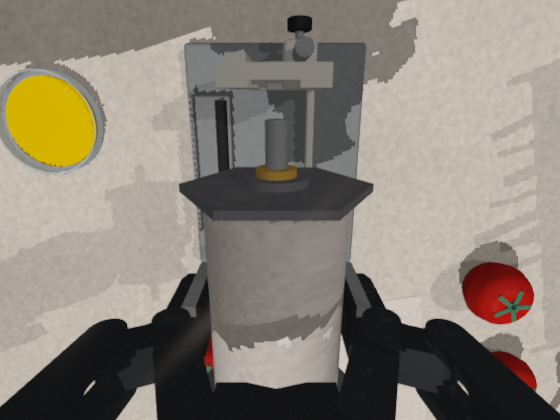

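In the picture the spindle is held level and square. The pin's end is at (276,123) and the tall cheek's top plate spans about u 215 to 333 at v 62 to 87. I'll measure the alignment numerically.

Run:
```python
from h import *
import pickle
o=pickle.load(open('w6.pkl','rb'));c=cam('wrist',o)
g=cv2.cvtColor(cv2.imread('pics/w6.png'),cv2.COLOR_BGR2GRAY).astype(int)
for v in(66,70,76,82): print(v,'L',g[v,208:224].tolist(),'R',g[v,324:342].tolist())
for u in(225,250,320): print(u,g[52:96:1,u].tolist())
print('groove rows');
for v in(66,70,74,78,82,86,90): print(v,g[v,250:304:2].tolist())
print('pin',[g[v,276] for v in range(110,150,2)],g[135,258:296].tolist())
```

```text
66 L [126, 125, 126, 127, 127, 128, 128, 128, 128, 127, 128, 128, 127, 127, 128, 127] R [130, 129, 130, 129, 129, 130, 129, 129, 130, 102, 83, 81, 81, 81, 81, 81, 80, 80]
70 L [125, 125, 126, 125, 126, 127, 127, 127, 128, 127, 127, 128, 127, 128, 128, 128] R [129, 129, 130, 130, 129, 129, 130, 130, 129, 98, 80, 81, 81, 81, 80, 80, 79, 78]
76 L [127, 127, 127, 128, 128, 127, 128, 128, 128, 128, 128, 128, 128, 128, 128, 127] R [130, 130, 130, 129, 129, 130, 129, 129, 121, 93, 80, 81, 81, 81, 80, 80, 81, 81]
82 L [121, 115, 113, 114, 114, 116, 115, 120, 126, 128, 128, 127, 128, 128, 128, 128] R [128, 129, 129, 130, 130, 130, 129, 130, 106, 84, 80, 79, 79, 80, 78, 79, 79, 80]
225 [117, 129, 129, 129, 129, 128, 129, 129, 129, 128, 129, 127, 128, 127, 127, 127, 128, 128, 128, 128, 128, 128, 128, 128, 128, 128, 128, 128, 128, 128, 127, 128, 128, 128, 128, 110, 102, 112, 104, 88, 62, 62, 61, 68]
250 [78, 77, 77, 77, 77, 80, 86, 97, 103, 109, 122, 129, 129, 128, 128, 129, 129, 129, 129, 129, 128, 129, 128, 128, 129, 128, 128, 116, 109, 117, 118, 118, 118, 118, 117, 107, 89, 88, 104, 115, 115,
[... 901 characters left out ...]
 129]
86 [117, 118, 117, 118, 100, 91, 90, 91, 85, 102, 103, 102, 103, 103, 103, 103, 90, 91, 91, 91, 91, 91, 91, 92, 90, 114, 129]
90 [104, 103, 103, 100, 103, 103, 103, 101, 81, 71, 71, 72, 71, 71, 71, 71, 70, 70, 70, 71, 71, 71, 72, 72, 72, 71, 72]
pin [np.int64(79), np.int64(130), np.int64(130), np.int64(131), np.int64(108), np.int64(85), np.int64(92), np.int64(91), np.int64(92), np.int64(92), np.int64(92), np.int64(91), np.int64(91), np.int64(92), np.int64(92), np.int64(92), np.int64(91), np.int64(92), np.int64(91), np.int64(92)] [131, 131, 131, 131, 130, 130, 119, 82, 67, 70, 72, 75, 79, 81, 82, 85, 87, 89, 92, 93, 94, 94, 93, 93, 94, 92, 89, 89, 85, 80, 78, 79, 79, 80, 79, 79, 79, 65]
```

Run:
```python
from h import *
import pickle
o=pickle.load(open('w6.pkl','rb'));c=cam('wrist',o)
th=np.radians(73.6);X=np.array([np.cos(th),np.sin(th)]);Y=np.array([np.sin(th),-np.cos(th)])
for H in(.058,.060):
  P=(onz(c,(273.8,87.3),H+.062)-o['eef_pos'])[:2];print('inner edge tool',P@X,P@Y)
for dz in(0,.003,-.003):
  P=(onz(c,(276,118),.2-.0015+.004+dz)-o['eef_pos'])[:2];print('tip tool',dz,P@X,P@Y)
```

```text
inner edge tool 0.08489530104907414 9.919259447815041e-06
inner edge tool 0.08485553885344348 2.36728955844394e-05
tip tool 0 0.0736987448983832 0.0012884697830910963
tip tool 0.003 0.07388487714776219 0.0012908088933983755
tip tool -0.003 0.0735126126490042 0.0012861306727838169
```

Call:
send_rows([
  {"tx":0.06,"ty":-0.013,"tz":0.15,"twist":0},
  {"tx":0.06,"ty":-0.013,"tz":0.35,"twist":0},
  {"tx":0.06,"ty":-0.013,"tz":0.55,"twist":0},
  {"tx":0.06,"ty":-0.013,"tz":0.68,"twist":0},
  {"tx":0.06,"ty":-0.013,"tz":0.76,"twist":0},
  {"tx":0.06,"ty":-0.013,"tz":0.8,"twist":0},
  {"tx":0.06,"ty":-0.013,"tz":0.83,"twist":0},
  {"tx":0.06,"ty":-0.013,"tz":0.83,"twist":0},
  {"tx":0.06,"ty":-0.013,"tz":0.83,"twist":0},
])

```text
time_s: 9.62
eef_pos: [0.5607, 0.14, 0.1192]
tool_rot: [0.0, 0.801, 0.599, 0.001]
ft_force: [0.6, 0.3, -3.2]
grip_width: 0.0524
grasp_force: 64.5
```

Run:
```python
from h import *
import pickle
o=get_obs();im=cams.snapshot('wrist');cv2.imwrite('pics/w7.png',im[:,:,::-1]);pickle.dump(o,open('w7.pkl','wb'));print(o['eef_pos'],o['ft_force'],o['grip_width'])
q=np.array(o['tool_rot']);print(np.degrees(2*np.arctan2(q[2],q[1])))
g=cv2.cvtColor(im,cv2.COLOR_RGB2GRAY).astype(int)
c=cam('wrist',o);th=np.radians(73.6);e=np.array([np.cos(th),np.sin(th)]);print(proj(c,[*(o['eef_pos'][:2]+e*.079),.12]))
for v in range(60,130,6): print(v,g[v,170:390:5].tolist())
```

```text
[0.5607 0.14   0.1192] [ 0.5955  0.2893 -3.2022] 0.0523835421283305
73.54968546767999
[271.9095 101.0689]
60 [137, 137, 84, 85, 83, 138, 138, 139, 140, 139, 140, 140, 112, 111, 95, 85, 86, 70, 67, 67, 67, 67, 67, 92, 109, 113, 113, 65, 65, 67, 95, 140, 140, 94, 88, 87, 88, 88, 87, 88, 87, 87, 88, 88]
66 [137, 138, 138, 138, 139, 139, 139, 138, 140, 139, 139, 139, 139, 139, 140, 139, 139, 140, 140, 140, 140, 140, 141, 141, 141, 141, 140, 140, 141, 141, 141, 141, 141, 141, 142, 141, 141, 141, 141, 140, 141, 87, 87, 86]
72 [139, 138, 138, 137, 138, 138, 139, 138, 139, 139, 139, 139, 139, 139, 139, 139, 140, 140, 140, 141, 139, 141, 140, 140, 140, 140, 140, 140, 140, 140, 140, 141, 141, 140, 140, 141, 141, 140, 141, 141, 141, 88, 88, 87]
78 [138, 139, 138, 138, 138, 138, 138, 139, 138, 139, 139, 139, 138, 139, 139, 139, 140, 138, 139, 140, 139, 141, 141, 140, 140, 139, 140, 140, 140, 140, 139, 141, 141, 140, 141, 141, 140, 140, 140, 140, 141, 89, 88, 87]
84 [137, 138, 138, 139, 138, 138, 138, 138, 138, 139, 138, 139, 138, 138, 138, 139, 139, 139, 138, 138, 140, 140, 140, 139, 140, 140, 1
[... 791 characters left out ...]
8, 69, 70, 68, 99, 68, 68, 67, 67, 67, 67, 69, 69, 68, 69, 67, 68, 72, 139, 140, 88, 85, 87, 89, 88, 89, 88, 87, 86, 87, 130, 140]
114 [125, 124, 124, 125, 126, 58, 58, 59, 120, 62, 89, 67, 67, 67, 68, 68, 67, 70, 67, 67, 68, 67, 67, 68, 69, 86, 69, 67, 68, 77, 138, 139, 88, 86, 86, 87, 87, 88, 88, 87, 87, 87, 87, 86]
120 [125, 124, 126, 126, 126, 37, 37, 28, 124, 59, 124, 68, 67, 69, 69, 68, 68, 67, 68, 70, 83, 90, 94, 94, 87, 86, 73, 67, 66, 79, 138, 139, 88, 85, 87, 86, 87, 88, 87, 86, 87, 87, 88, 88]
126 [127, 125, 125, 125, 126, 36, 37, 29, 126, 60, 126, 68, 68, 68, 67, 68, 67, 67, 67, 72, 86, 98, 103, 99, 85, 85, 86, 66, 69, 82, 138, 140, 87, 86, 89, 88, 86, 87, 86, 85, 86, 88, 88, 88]
```

Call:
send_rows([
  {"tx":0.02,"ty":-0.005,"tz":0,"twist":0},
  {"tx":0.04,"ty":-0.005,"tz":0,"twist":0},
  {"tx":0.06,"ty":-0.005,"tz":0,"twist":0},
  {"tx":0.06,"ty":-0.005,"tz":0,"twist":0},
])

```text
time_s: 10.0
eef_pos: [0.5615, 0.1464, 0.1187]
tool_rot: [0.0, 0.801, 0.599, 0.0]
ft_force: [-0.1, -0.3, -2.0]
grip_width: 0.0526
grasp_force: 64.5
```

Call:
send_rows([
  {"tx":0.01,"ty":0,"tz":0,"twist":0},
  {"tx":0.02,"ty":0,"tz":0,"twist":0},
  {"tx":0.02,"ty":0,"tz":0,"twist":0},
])

```text
time_s: 10.25
eef_pos: [0.5618, 0.1479, 0.1183]
tool_rot: [-0.0, 0.801, 0.599, 0.0]
ft_force: [-0.3, 0.0, -2.4]
grip_width: 0.0525
grasp_force: 64.5
```

Run:
```python
from h import *
o=get_obs();im=cams.snapshot('wrist');print(o['eef_pos'],o['ft_force'])
g=cv2.cvtColor(im,cv2.COLOR_RGB2GRAY).astype(int)
for v in range(92,150,4): print(v,g[v,218:334:2].tolist())
```

```text
[0.5618 0.1479 0.1183] [-0.2506  0.0431 -2.3826]
92 [137, 136, 137, 137, 138, 138, 137, 137, 137, 137, 138, 139, 137, 137, 137, 138, 138, 138, 137, 137, 138, 137, 136, 138, 137, 138, 137, 138, 138, 138, 138, 139, 138, 137, 138, 138, 138, 139, 138, 138, 139, 139, 138, 138, 138, 139, 139, 139, 139, 139, 138, 138, 138, 139, 139, 138, 138, 139]
96 [137, 137, 136, 136, 136, 137, 137, 137, 137, 137, 137, 138, 137, 138, 138, 137, 137, 137, 137, 137, 138, 138, 138, 137, 138, 138, 138, 138, 137, 138, 138, 138, 138, 139, 138, 138, 138, 138, 138, 138, 138, 139, 138, 138, 138, 139, 138, 138, 138, 137, 137, 138, 137, 137, 137, 138, 138, 138]
100 [137, 136, 136, 137, 136, 136, 137, 137, 136, 136, 136, 137, 136, 136, 137, 137, 136, 137, 138, 137, 138, 138, 138, 137, 137, 137, 138, 138, 138, 138, 138, 137, 138, 138, 139, 139, 138, 138, 138, 138, 138, 138, 138, 138, 137, 137, 138, 138, 138, 138, 138, 138, 138, 138, 138, 138, 138, 138]
104 [137, 137, 137, 137, 136, 137, 137, 137, 136, 137, 137, 136, 137, 136, 137, 137, 137, 137, 137, 137, 137, 136, 137, 137, 137, 137, 137, 137, 137, 137, 137, 137, 138
[... 2342 characters left out ...]
67, 66, 66, 66, 66, 66, 66, 66, 67, 67, 67, 65, 66, 73, 80, 86, 89, 94, 100, 102, 102, 101, 97, 92, 85, 86, 85, 85, 85, 85, 84, 85, 66, 66, 67, 66, 67, 67, 67, 93, 123, 136, 137, 138, 133, 86, 85]
144 [57, 113, 123, 69, 67, 68, 68, 66, 67, 67, 67, 67, 66, 66, 67, 66, 66, 67, 66, 66, 74, 76, 84, 82, 74, 79, 86, 90, 94, 100, 102, 101, 100, 96, 92, 85, 85, 85, 84, 85, 84, 80, 67, 68, 66, 66, 67, 67, 68, 67, 92, 127, 136, 136, 138, 125, 85, 86]
148 [57, 67, 124, 124, 124, 68, 102, 101, 124, 123, 124, 123, 102, 74, 77, 85, 85, 84, 85, 86, 85, 85, 86, 83, 73, 78, 86, 90, 95, 100, 101, 101, 101, 96, 90, 85, 85, 85, 85, 85, 85, 85, 66, 66, 67, 66, 68, 66, 67, 72, 92, 129, 136, 137, 138, 116, 85, 86]
```

Call:
send_rows([
  {"tx":0.01,"ty":0,"tz":0,"twist":0},
  {"tx":0.02,"ty":0,"tz":0,"twist":0},
  {"tx":0.02,"ty":0,"tz":0,"twist":0},
  {"tx":0.02,"ty":0,"tz":0,"twist":0},
])

```text
time_s: 10.63
eef_pos: [0.5622, 0.1494, 0.1182]
tool_rot: [0.0, 0.801, 0.599, -0.0]
ft_force: [-0.9, -1.7, -2.3]
grip_width: 0.0524
grasp_force: 64.4
```

Call:
send_rows([
  {"tx":0.01,"ty":0,"tz":0,"twist":0},
  {"tx":0.01,"ty":0,"tz":0,"twist":0},
  {"tx":0.01,"ty":0,"tz":0,"twist":0},
  {"tx":0.01,"ty":0,"tz":0,"twist":0},
])

```text
time_s: 10.97
eef_pos: [0.5625, 0.1504, 0.1182]
tool_rot: [0.0, 0.801, 0.599, -0.0]
ft_force: [0.0, -3.2, -2.6]
grip_width: 0.0525
grasp_force: 64.4
```

Call:
send_rows([
  {"tx":0,"ty":0,"tz":0.03,"twist":0},
  {"tx":0,"ty":0,"tz":0.06,"twist":0},
  {"tx":0,"ty":0,"tz":0.09,"twist":0},
  {"tx":0,"ty":0,"tz":0.12,"twist":0},
  {"tx":0,"ty":0,"tz":0.12,"twist":0},
  {"tx":0,"ty":0,"tz":0.12,"twist":0},
])

```text
time_s: 11.47
eef_pos: [0.5622, 0.1506, 0.1057]
tool_rot: [-0.0, 0.801, 0.599, -0.001]
ft_force: [0.0, -2.5, -2.7]
grip_width: 0.0523
grasp_force: 64.5
```

Call:
send_rows([
  {"tx":0,"ty":0,"tz":0.02,"twist":0},
  {"tx":0,"ty":0,"tz":0.04,"twist":0},
  {"tx":0,"ty":0,"tz":0.06,"twist":0},
  {"tx":0,"ty":0,"tz":0.06,"twist":0},
  {"tx":0,"ty":0,"tz":0.06,"twist":0},
])

```text
time_s: 11.88
eef_pos: [0.5626, 0.1506, 0.1001]
tool_rot: [-0.0, 0.801, 0.599, -0.0]
ft_force: [-0.7, -2.5, -3.1]
grip_width: 0.0523
grasp_force: 64.4
```

Call:
send_rows([
  {"tx":0,"ty":0,"tz":0.02,"twist":0},
  {"tx":0,"ty":0,"tz":0.04,"twist":0},
  {"tx":0.02,"ty":0,"tz":0.04,"twist":0},
  {"tx":0.04,"ty":0,"tz":0.04,"twist":0},
  {"tx":0.05,"ty":0,"tz":0.04,"twist":0},
  {"tx":0.05,"ty":0,"tz":0.04,"twist":0},
  {"tx":0.05,"ty":0,"tz":0.04,"twist":0},
  {"tx":0.05,"ty":0,"tz":0.04,"twist":0},
])

```text
time_s: 12.55
eef_pos: [0.5639, 0.155, 0.0961]
tool_rot: [0.0, 0.801, 0.599, -0.001]
ft_force: [-0.2, -5.2, -1.8]
grip_width: 0.0524
grasp_force: 64.4
```

Call:
send_rows([
  {"tx":0.02,"ty":0,"tz":0,"twist":0},
  {"tx":0.04,"ty":0,"tz":0,"twist":0},
  {"tx":0.05,"ty":0,"tz":0,"twist":0},
  {"tx":0.05,"ty":0,"tz":0,"twist":0},
  {"tx":0.05,"ty":0,"tz":0,"twist":0},
  {"tx":0.05,"ty":0,"tz":0,"twist":0},
])

```text
time_s: 13.05
eef_pos: [0.5651, 0.159, 0.0961]
tool_rot: [0.001, 0.801, 0.599, -0.001]
ft_force: [-0.8, -7.8, -1.7]
grip_width: 0.0525
grasp_force: 64.4
```

Call:
send_rows([
  {"tx":0.015,"ty":0,"tz":0,"twist":0},
  {"tx":0.03,"ty":0,"tz":0,"twist":0},
  {"tx":0.037,"ty":0,"tz":0,"twist":0},
  {"tx":0.037,"ty":0,"tz":0,"twist":0},
  {"tx":0.037,"ty":0,"tz":0,"twist":0},
  {"tx":0.037,"ty":0,"tz":0,"twist":0},
])

```text
time_s: 13.55
eef_pos: [0.5659, 0.1619, 0.096]
tool_rot: [0.001, 0.801, 0.599, -0.002]
ft_force: [-2.5, -8.9, -0.2]
grip_width: 0.0521
grasp_force: 64.4
```

Run:
```python
from h import *
F=[];s=[]
e=np.array([.283,.959]);n=np.array([.959,-.283])
for i in range(8):
    o=get_obs();F.append(o['ft_force']);s.append(o['eef_pos']);im=cams.snapshot('wrist')
F=np.mean(F,0);s=np.mean(s,0);print(F,'along',F[:2]@e,'lat',F[:2]@n,'s',s[:2]@e,'x',s[:2]@n,s)
g=cv2.cvtColor(im,cv2.COLOR_RGB2GRAY).astype(int)
cv2.imwrite('pics/w8.png',im[:,:,::-1])
for v in range(128,190,6): print(v,g[v,210:340:3].tolist())
```

```text
[-2.3507 -9.1571 -0.5276] along -9.446935804414993 lat 0.337174014560749 s 0.3154302131587542 x 0.49687791094983746 [0.5659 0.1619 0.096 ]
128 [139, 139, 139, 139, 139, 113, 113, 114, 113, 109, 108, 108, 108, 108, 109, 109, 108, 108, 108, 105, 107, 104, 104, 101, 100, 100, 100, 100, 100, 99, 103, 107, 108, 108, 108, 108, 108, 108, 108, 108, 108, 108, 108, 108]
134 [139, 138, 139, 139, 138, 113, 112, 108, 109, 108, 108, 108, 108, 108, 108, 108, 108, 108, 108, 107, 108, 108, 108, 108, 107, 108, 108, 108, 108, 108, 108, 108, 109, 108, 108, 108, 107, 107, 107, 108, 107, 109, 108, 108]
140 [108, 108, 108, 108, 108, 109, 108, 108, 107, 107, 108, 108, 108, 108, 107, 108, 108, 107, 108, 108, 109, 108, 108, 108, 108, 108, 109, 108, 108, 108, 108, 108, 108, 108, 108, 108, 107, 107, 108, 108, 108, 108, 108, 108]
146 [138, 138, 138, 139, 138, 139, 138, 139, 139, 139, 139, 139, 139, 138, 139, 139, 139, 138, 139, 139, 139, 139, 139, 139, 139, 139, 139, 139, 139, 139, 139, 139, 139, 140, 139, 139, 140, 140, 140, 140, 139, 139, 139, 139]
152 [138, 137, 138, 138, 137, 139, 138, 138, 138, 138, 138, 13
[... 745 characters left out ...]
8, 139, 138, 138, 138, 139, 138, 139, 139, 139, 138, 139, 138, 138, 138, 139, 139, 138, 138]
176 [139, 138, 139, 138, 138, 136, 132, 132, 111, 106, 106, 129, 115, 107, 106, 110, 93, 90, 90, 98, 103, 111, 95, 95, 94, 93, 91, 90, 92, 101, 106, 104, 102, 102, 101, 101, 102, 102, 102, 123, 137, 138, 138, 139]
182 [138, 138, 138, 139, 138, 136, 130, 131, 131, 131, 130, 86, 55, 58, 61, 61, 59, 58, 59, 58, 60, 59, 59, 58, 59, 57, 55, 55, 55, 55, 56, 57, 55, 71, 93, 101, 102, 102, 101, 130, 138, 138, 137, 138]
188 [137, 138, 137, 138, 138, 138, 109, 60, 62, 61, 61, 60, 56, 58, 61, 65, 67, 69, 70, 72, 73, 75, 76, 77, 78, 79, 79, 64, 69, 58, 57, 57, 63, 56, 54, 55, 55, 53, 75, 125, 130, 129, 130, 129]
```

Call:
send_rows([
  {"tx":0.011,"ty":0,"tz":0,"twist":0},
  {"tx":0.011,"ty":0,"tz":0.02,"twist":0},
  {"tx":0.011,"ty":0,"tz":0.04,"twist":0},
  {"tx":0.011,"ty":0,"tz":0.06,"twist":0},
  {"tx":0.011,"ty":0,"tz":0.07,"twist":0},
  {"tx":0.011,"ty":0,"tz":0.07,"twist":0},
  {"tx":0.011,"ty":0,"tz":0.07,"twist":0},
])

```text
time_s: 14.53
eef_pos: [0.5666, 0.1629, 0.0896]
tool_rot: [0.001, 0.801, 0.599, -0.002]
ft_force: [-2.2, -10.6, 2.2]
grip_width: 0.0531
grasp_force: 64.8
```

Call:
send_rows([
  {"tx":0,"ty":0,"tz":0.01,"twist":0},
  {"tx":0,"ty":0,"tz":0.02,"twist":0},
  {"tx":0,"ty":0,"tz":0.03,"twist":0},
  {"tx":0,"ty":0,"tz":0.03,"twist":0},
])

```text
time_s: 14.87
eef_pos: [0.5667, 0.1629, 0.0867]
tool_rot: [0.001, 0.801, 0.599, -0.001]
ft_force: [-2.6, -10.7, 1.8]
grip_width: 0.0526
grasp_force: 64.8
```

```bash
cat > f.py <<'E'
from h import *
e=np.array([.283,.959]);n=np.array([.959,-.283]);F=[];s=[]
for i in range(6):
    o=get_obs();F.append(o['ft_force']);s.append(o['eef_pos']);cams.snapshot('wrist')
F=np.mean(F,0);s=np.mean(s,0);print('z',F[2],'along',F[:2]@e,'lat',F[:2]@n,'s',s[:2]@e,'x',s[:2]@n,s,o['time_s'],o['ft_torque'])
E
python3 f.py
```

```text
z 2.159823997510783 along -10.247778739296196 lat -0.15810421216560344 s 0.316631125225389 x 0.4973710898378385 [0.5667 0.1629 0.0868] 15.1167 [-1.2787  0.3506  0.0053]
```

Call:
send_rows([
  {"tx":0,"ty":0,"tz":0.01,"twist":0},
  {"tx":0,"ty":0,"tz":0.02,"twist":0},
  {"tx":0,"ty":0,"tz":0.02,"twist":0},
])

```text
time_s: 15.42
eef_pos: [0.5668, 0.1629, 0.0848]
tool_rot: [0.001, 0.801, 0.599, -0.001]
ft_force: [-2.5, -9.3, 2.6]
grip_width: 0.0526
grasp_force: 64.8
```

Call:
send_rows([
  {"tx":0,"ty":0,"tz":0.01,"twist":0},
  {"tx":0,"ty":0,"tz":0.02,"twist":0},
  {"tx":0,"ty":0,"tz":0.02,"twist":0},
])

```text
time_s: 15.67
eef_pos: [0.5668, 0.1629, 0.0828]
tool_rot: [0.001, 0.801, 0.599, -0.001]
ft_force: [-2.8, -10.5, 3.1]
grip_width: 0.052
grasp_force: 64.8
```

Call:
send_rows([
  {"tx":0,"ty":0,"tz":0.01,"twist":0},
  {"tx":0,"ty":0,"tz":0.02,"twist":0},
  {"tx":0,"ty":0,"tz":0.02,"twist":0},
])

```text
time_s: 15.92
eef_pos: [0.5669, 0.1629, 0.0808]
tool_rot: [0.001, 0.801, 0.599, -0.001]
ft_force: [-2.3, -9.8, 2.1]
grip_width: 0.0523
grasp_force: 64.8
```

Call:
send_rows([
  {"tx":0,"ty":0,"tz":0.015,"twist":0},
  {"tx":0,"ty":0,"tz":0.03,"twist":0},
  {"tx":0,"ty":0,"tz":0.04,"twist":0},
  {"tx":0,"ty":0,"tz":0.04,"twist":0},
])

```text
time_s: 16.25
eef_pos: [0.5669, 0.1629, 0.0767]
tool_rot: [0.001, 0.801, 0.599, -0.001]
ft_force: [-3.0, -10.2, 2.4]
grip_width: 0.0528
grasp_force: 64.8
```

Call:
send_rows([
  {"tx":0,"ty":0,"tz":0.01,"twist":0},
  {"tx":0,"ty":0,"tz":0.02,"twist":0},
  {"tx":0,"ty":0,"tz":0.03,"twist":0},
  {"tx":0,"ty":0,"tz":0.03,"twist":0},
])

```text
time_s: 16.58
eef_pos: [0.5668, 0.163, 0.0737]
tool_rot: [0.001, 0.801, 0.599, -0.001]
ft_force: [-2.7, -9.7, 2.7]
grip_width: 0.0523
grasp_force: 64.8
```

Call:
send_rows([
  {"tx":0,"ty":0,"tz":0.01,"twist":0},
  {"tx":0,"ty":0,"tz":0.02,"twist":0},
  {"tx":0,"ty":0,"tz":0.03,"twist":0},
  {"tx":0,"ty":0,"tz":0.03,"twist":0},
])

```text
time_s: 16.92
eef_pos: [0.5669, 0.163, 0.0708]
tool_rot: [0.001, 0.801, 0.599, -0.001]
ft_force: [-3.1, -10.8, 2.5]
grip_width: 0.0523
grasp_force: 64.8
```

```bash
python3 f.py
```

```text
z 2.4765736833890624 along -10.093863756712967 lat 0.43339684642574583 s 0.31668939293423837 x 0.4974832785393539 [0.5668 0.163  0.0708] 17.1667 [-1.2646  0.3397 -0.0891]
```

Call:
send_rows([
  {"tx":0,"ty":0,"tz":0.01,"twist":0},
  {"tx":0,"ty":0,"tz":0.02,"twist":0},
  {"tx":0,"ty":0,"tz":0.03,"twist":0},
  {"tx":0,"ty":0,"tz":0.04,"twist":0},
  {"tx":0,"ty":0,"tz":0.04,"twist":0},
])

```text
time_s: 17.63
eef_pos: [0.5668, 0.163, 0.0667]
tool_rot: [0.001, 0.801, 0.599, -0.001]
ft_force: [-3.4, -10.0, 2.1]
grip_width: 0.0523
grasp_force: 64.8
```

Call:
send_rows([
  {"tx":0,"ty":0,"tz":0.01,"twist":0},
  {"tx":0,"ty":0,"tz":0.02,"twist":0},
  {"tx":0,"ty":0,"tz":0.03,"twist":0},
  {"tx":0,"ty":0,"tz":0.03,"twist":0},
])

```text
time_s: 17.97
eef_pos: [0.5668, 0.1631, 0.0636]
tool_rot: [0.001, 0.801, 0.599, -0.001]
ft_force: [-2.3, -9.3, 1.6]
grip_width: 0.0522
grasp_force: 64.8
```

Call:
send_rows([
  {"tx":0,"ty":0,"tz":0.01,"twist":0},
  {"tx":0,"ty":0,"tz":0.02,"twist":0},
  {"tx":0,"ty":0,"tz":0.02,"twist":0},
])

```text
time_s: 18.22
eef_pos: [0.5669, 0.1636, 0.0616]
tool_rot: [0.001, 0.801, 0.599, -0.001]
ft_force: [-2.6, -7.7, 1.1]
grip_width: 0.0522
grasp_force: 64.7
```

Call:
send_rows([
  {"tx":0,"ty":0,"tz":0.01,"twist":0},
  {"tx":0,"ty":0,"tz":0.01,"twist":0},
  {"tx":0,"ty":0,"tz":0.01,"twist":0},
])

```text
time_s: 18.47
eef_pos: [0.5669, 0.1637, 0.0608]
tool_rot: [0.001, 0.801, 0.599, -0.001]
ft_force: [-2.4, -8.0, 1.5]
grip_width: 0.0525
grasp_force: 64.7
```

```bash
python3 f.py
```

```text
z 1.5866770133479962 along -7.7997340237032 lat 0.2592377407530451 s 0.31742153277192686 x 0.49739391273166284 [0.567  0.1637 0.0608] 18.7167 [-1.0587  0.287   0.0205]
```

Call:
send_rows([
  {"tx":0,"ty":0,"tz":0.005,"twist":0},
  {"tx":0,"ty":0,"tz":0.01,"twist":0},
  {"tx":0,"ty":0,"tz":0.01,"twist":0},
])

```text
time_s: 19.02
eef_pos: [0.567, 0.1637, 0.0603]
tool_rot: [0.001, 0.801, 0.599, -0.001]
ft_force: [-2.5, -7.6, 3.1]
grip_width: 0.0524
grasp_force: 65.0
```

Call:
send_rows([
  {"tx":-0.015,"ty":0,"tz":0,"twist":0},
  {"tx":-0.03,"ty":0,"tz":0,"twist":0},
  {"tx":-0.045,"ty":0,"tz":0,"twist":0},
  {"tx":-0.045,"ty":0,"tz":0,"twist":0},
  {"tx":-0.045,"ty":0,"tz":0,"twist":0},
])

```text
time_s: 19.43
eef_pos: [0.566, 0.1601, 0.0603]
tool_rot: [0.001, 0.801, 0.599, 0.0]
ft_force: [-2.7, -5.8, 3.8]
grip_width: 0.0519
grasp_force: 65.0
```

```bash
python3 f.py
```

```text
z 3.823281819252404 along -6.339045323343446 lat -1.1118436299032286 s 0.31372192389507153 x 0.497494256847126 [0.566  0.1601 0.0603] 19.6833 [-0.8529  0.3813  0.0532]
```

Call:
send_rows([
  {"tx":-0.01,"ty":0,"tz":0,"twist":0},
  {"tx":-0.02,"ty":0,"tz":0,"twist":0},
  {"tx":-0.02,"ty":0,"tz":0,"twist":0},
  {"tx":-0.02,"ty":0,"tz":0,"twist":0},
])

```text
time_s: 20.07
eef_pos: [0.5656, 0.1587, 0.0603]
tool_rot: [0.0, 0.801, 0.599, 0.001]
ft_force: [-2.3, -4.1, 6.1]
grip_width: 0.0523
grasp_force: 65.0
```

Call:
send_rows([
  {"tx":-0.01,"ty":0,"tz":0,"twist":0},
  {"tx":-0.015,"ty":0,"tz":0,"twist":0},
  {"tx":-0.015,"ty":0,"tz":0,"twist":0},
])

```text
time_s: 20.32
eef_pos: [0.5653, 0.1577, 0.0603]
tool_rot: [0.0, 0.801, 0.599, 0.001]
ft_force: [-2.3, -1.5, 5.1]
grip_width: 0.0522
grasp_force: 65.1
```

```bash
python3 f.py
```

```text
z 5.376549942042548 along -2.888776270118412 lat -1.3394699399005372 s 0.31124699290096314 x 0.49752027208871424 [0.5653 0.1577 0.0603] 20.5667 [-0.4818  0.2712  0.0803]
```

Call:
send_rows([
  {"tx":-0.008,"ty":0,"tz":-0.005,"twist":0},
  {"tx":-0.008,"ty":0,"tz":-0.006,"twist":0},
  {"tx":-0.008,"ty":0,"tz":-0.006,"twist":0},
])

```text
time_s: 20.87
eef_pos: [0.5649, 0.1566, 0.0603]
tool_rot: [0.0, 0.801, 0.599, 0.001]
ft_force: [-0.5, -2.0, 4.0]
grip_width: 0.0525
grasp_force: 65.0
```

```bash
python3 f.py
```

```text
z 4.015357044671326 along -2.2448918707064927 lat 0.08401175744353831 s 0.3100654388281255 x 0.49744020425575436 [0.5649 0.1566 0.0603] 21.1167 [-0.2946  0.0299 -0.0173]
```

Call:
send_rows([
  {"tx":-0.004,"ty":0,"tz":-0.005,"twist":0},
  {"tx":-0.004,"ty":0,"tz":-0.005,"twist":0},
  {"tx":-0.004,"ty":0,"tz":-0.005,"twist":0},
])

```text
time_s: 21.42
eef_pos: [0.5647, 0.1562, 0.0604]
tool_rot: [0.0, 0.801, 0.599, 0.001]
ft_force: [2.7, -0.8, 1.3]
grip_width: 0.0525
grasp_force: 64.8
```

```bash
python3 f.py
```

```text
z 0.9419161987896896 along 0.8302538105057323 lat 3.325435124172906 s 0.3095985696399546 x 0.49732862524055066 [0.5647 0.1562 0.0604] 21.6667 [-0.0675 -0.5094 -0.0381]
```

Call:
send_rows([
  {"tx":0,"ty":0,"tz":0,"twist":0},
  {"tx":0,"ty":0,"tz":0,"twist":0},
  {"tx":0,"ty":0,"tz":0,"twist":0},
  {"tx":0,"ty":0,"tz":0,"twist":0},
  {"tx":0,"ty":0,"tz":0,"twist":0},
], claw=62)

```text
time_s: 22.13
eef_pos: [0.5635, 0.1561, 0.06]
tool_rot: [-0.0, 0.801, 0.599, -0.001]
ft_force: [-0.1, 0.1, 0.5]
grip_width: 0.0621
grasp_force: 0.0
```

```bash
python3 f.py
```

```text
z 0.027258878482835674 along -0.042129519507601555 lat 0.03422209430268927 s 0.3092280001996899 x 0.49659899234319876 [0.5639 0.156  0.0602] 22.3833 [-0.0687 -0.0168  0.0003]
```

Call:
send_rows([
  {"tx":0,"ty":0,"tz":-0.05,"twist":0},
  {"tx":0,"ty":0,"tz":-0.1,"twist":0},
  {"tx":0,"ty":0,"tz":-0.2,"twist":0},
  {"tx":0,"ty":0,"tz":-0.35,"twist":0},
  {"tx":0,"ty":0,"tz":-0.5,"twist":0},
  {"tx":0,"ty":0,"tz":-0.7,"twist":0},
  {"tx":0,"ty":0,"tz":-0.9,"twist":0},
  {"tx":0,"ty":0,"tz":-1,"twist":0},
  {"tx":0,"ty":0,"tz":-1,"twist":0},
])

```text
time_s: 23.18
eef_pos: [0.5667, 0.1564, 0.1646]
tool_rot: [0.002, 0.801, 0.599, 0.003]
ft_force: [1.8, 0.3, -0.4]
grip_width: 0.062
grasp_force: 0.0
```

Call:
send_rows([
  {"tx":-0.1,"ty":0,"tz":-0.3,"twist":0},
  {"tx":-0.2,"ty":0,"tz":-0.6,"twist":0},
  {"tx":-0.3,"ty":0,"tz":-0.9,"twist":0},
  {"tx":-0.3,"ty":0,"tz":-0.9,"twist":0},
  {"tx":-0.3,"ty":0,"tz":-0.9,"twist":0},
  {"tx":-0.3,"ty":0,"tz":-0.9,"twist":0},
])

```text
time_s: 23.68
eef_pos: [0.5549, 0.1272, 0.2491]
tool_rot: [-0.001, 0.801, 0.599, -0.001]
ft_force: [0.7, 0.3, -0.2]
grip_width: 0.0621
grasp_force: 0.0
```

Run:
```python
from h import *
o=get_obs();im=cams.snapshot('wrist');cv2.imwrite('pics/w9.png',im[:,:,::-1]);print(o['eef_pos'],o['ft_force'],o['time_s'])
c=cam('wrist',o);ctr=np.array([.5668,.1523,0]);e=np.array([.284,.959,0]);ex=np.array([.959,-.284,0])
for n,y in(('flange+',.049),('flange-',-.0445),('floor+',.063),('floor-',-.063)):
    print(n,proj(c,ctr+e*y+[0,0,.059]),proj(c,ctr+e*y+[0,0,.059+.031]))
g=cv2.cvtColor(im,cv2.COLOR_RGB2GRAY).astype(int)
u0=int(proj(c,ctr+[0,0,.086])[0]);print(u0)
for v in range(60,320,4): print(v,g[v,u0-60:u0+61:6].tolist())
```

```text
[0.5549 0.1272 0.2491] [ 0.6665  0.3496 -0.2124] 23.6833
flange+ [279.6962 100.5264] [280.0672 101.1287]
flange- [279.2734 204.0115] [279.5654 214.8837]
floor+ [279.7668  83.237 ] [280.1521  81.9014]
floor- [279.1986 222.3121] [279.4777 234.7665]
279
60 [107, 108, 109, 109, 109, 108, 109, 109, 108, 109, 109, 110, 110, 110, 111, 109, 110, 110, 111, 111, 109]
64 [106, 108, 109, 109, 108, 108, 109, 109, 109, 109, 110, 110, 109, 110, 110, 109, 110, 110, 110, 111, 109]
68 [106, 107, 108, 109, 109, 109, 109, 109, 109, 109, 110, 110, 110, 109, 109, 110, 109, 110, 110, 110, 111]
72 [106, 109, 107, 108, 109, 109, 108, 94, 93, 93, 94, 93, 94, 95, 110, 109, 109, 109, 110, 111, 111]
76 [103, 95, 106, 108, 108, 109, 108, 89, 75, 68, 66, 74, 75, 75, 110, 109, 109, 110, 110, 110, 111]
80 [97, 97, 96, 88, 69, 69, 69, 70, 74, 64, 58, 70, 69, 70, 69, 69, 71, 100, 110, 109, 110]
84 [95, 50, 78, 79, 97, 97, 71, 55, 55, 55, 58, 54, 52, 52, 53, 104, 110, 110, 111, 110, 109]
88 [59, 60, 61, 54, 96, 97, 97, 50, 50, 58, 63, 55, 49, 50, 50, 109, 110, 110, 111, 111, 109]
92 [96, 80, 40, 86, 97, 96, 97, 49, 42,
[... 5235 characters left out ...]
71, 170, 169, 173, 178, 175, 177, 179, 175, 177, 176]
296 [108, 114, 118, 120, 121, 174, 171, 175, 172, 173, 171, 173, 172, 172, 174, 173, 175, 179, 176, 175, 175]
300 [111, 116, 119, 118, 112, 174, 176, 174, 172, 173, 172, 175, 174, 176, 177, 176, 177, 179, 176, 174, 176]
304 [68, 81, 118, 115, 110, 174, 173, 174, 170, 173, 175, 173, 174, 174, 171, 174, 176, 174, 175, 179, 175]
308 [76, 81, 72, 111, 111, 174, 173, 176, 173, 175, 176, 174, 175, 173, 176, 179, 173, 174, 178, 175, 175]
312 [78, 75, 63, 88, 108, 175, 173, 174, 178, 175, 174, 174, 171, 176, 177, 174, 175, 177, 177, 177, 176]
316 [76, 66, 52, 36, 110, 176, 173, 174, 174, 174, 174, 175, 175, 176, 177, 175, 175, 174, 175, 178, 175]
```

Run:
```python
from h import *
o=get_obs();c=cam('wrist',o);im=cams.snapshot('wrist')
ctr=np.array([.5668,.1523,0]);e=np.array([.284,.959,0])
g=cv2.cvtColor(im,cv2.COLOR_RGB2GRAY).astype(int)
P=lambda y,z:proj(c,ctr+e*y+[0,0,z])[1].round(1)
H=.0588
print('low cheek in',P(-.063,H+.022),'out',P(-.076,H+.022),'tall in',P(.063,H+.062))
for oy in(.004,.006,.008): print(oy,'roll end',P(oy-.045,H+.027),'rim in',P(oy-.045,H+.031),'rim out',P(oy-.048,H+.031),'| + roll end',P(oy+.045,H+.027),'rim in',P(oy+.045,H+.031),'out',P(oy+.048,H+.031),'pin-flange base',P(oy-.048,H+.004))
for u in(266,290,296): print(u,'198-242',g[198:243,u].tolist(),'68-108',g[68:109,u].tolist())
s=cam('side');sc=cam('scene')
for n,cc in(('side',s),('scene',sc)):
    im=cams.snapshot(n);cv2.imwrite(f'pics/{n}9.png',im[:,:,::-1])
```

```text
low cheek in 231.0 out 244.2 tall in 80.0
0.004 roll end 209.6 rim in 211.1 rim out 214.4 | + roll end 100.9 rim in 100.9 out 96.9 pin-flange base 204.8
0.006 roll end 207.4 rim in 208.9 rim out 212.2 | + roll end 98.2 rim in 98.2 out 94.1 pin-flange base 202.8
0.008 roll end 205.2 rim in 206.7 rim out 210.0 | + roll end 95.5 rim in 95.5 out 91.4 pin-flange base 200.7
266 198-242 [167, 169, 170, 168, 168, 167, 140, 96, 97, 79, 48, 71, 98, 104, 102, 87, 73, 74, 75, 79, 81, 81, 81, 80, 79, 80, 80, 81, 81, 95, 123, 134, 125, 104, 86, 126, 165, 175, 175, 175, 176, 175, 175, 175, 168] 68-108 [110, 109, 109, 104, 88, 74, 75, 75, 75, 75, 75, 72, 70, 69, 69, 62, 53, 49, 50, 50, 49, 50, 50, 48, 42, 38, 39, 46, 56, 58, 57, 67, 79, 83, 86, 92, 99, 101, 104, 104, 104]
290 198-242 [166, 168, 168, 167, 165, 168, 152, 118, 109, 95, 64, 59, 90, 103, 101, 90, 80, 80, 81, 81, 81, 81, 81, 82, 82, 83, 84, 83, 86, 108, 124, 124, 109, 86, 88, 127, 162, 171, 171, 170, 170, 170, 170, 170, 161] 68-108 [110, 109, 109, 105, 88, 73, 75, 75, 75, 76, 74, 72, 70, 72, 71, 60, 51, 48, 49, 50, 51, 52, 51, 47, 42, 39, 44, 53, 57, 58, 58, 98, 133, 155, 166, 169, 171, 171, 173, 175, 175]
296 198-242 [159, 160, 158, 158, 147, 119, 106, 108, 87, 47, 42, 60, 89, 103, 101, 91, 82, 81, 81, 82, 83, 83, 84, 84, 84, 85, 86, 88, 89, 89, 89, 127, 163, 171, 171, 171, 171, 170, 170, 170, 171, 171, 171, 149, 102] 68-108 [109, 110, 109, 105, 90, 75, 76, 76, 75, 75, 71, 71, 69, 69, 69, 60, 50, 51, 51, 51, 49, 50, 51, 50, 50, 51, 50, 54, 58, 58, 77, 111, 131, 134, 147, 150, 153, 165, 166, 167, 166]
```

```bash
python3 -c "
from cell import arm
print(arm.job_done())"
```

```text
the job is handed in; nothing more can be done
None
```

I loaded the spindle and handed the job in at about 24 s. Force readings and the last wrist image put both pins home in their sockets (spindle centre about 4 mm towards the tall cheek, where it should sit), the roll is let go, and the hand-in returned no verdict.

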